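# Turn the wheelchair wheel to bring its valve to the top

## Task

Turn the small wheelchair wheel on the bench stand until its valve stem is at the very top of the leaning wheel, straight up from the hub, by pushing on one spoke after another with your fingertips. The tyre has just been bonded on, so do not push on it or on the valve stem; do not lift or shove the stand, and leave the other things on the bench where they are. Finish with the wheel at rest.

Things in the scene. Friction and masses are not known exactly. Their poses are not given: they have to be found in the camera images.
- stand: Loose grey wheel stand, 5 kg, 270 mm deep, 410 mm wide. Origin on the bench under the hub; z up, x points away from the robot (yaw up to 0.3 rad), y to the robot's left. Uprights at y = +-187 mm carry the crossbar. The wheel turns on a stub axle behind the bar and leans back: its axle, pointing away from the robot, dips 40 degrees below level (top away from the robot).
- crossbar (a point): Centre of the level steel crossbar, along y over the stand's whole width, 14 mm deep and 16 mm high, fixed to the stand. It crosses the robot's side of the wheel's hub, on the axle line, 38 mm from the wheel's middle plane: a finger in the spokes cannot sweep past it, so the spokes are pushed in the upper half, between bar and rim.
- hub (a point): Wheel centre: on the axle, in the wheel's middle plane, 155 mm above the stand's origin; axes as the stand's. Wheel 304 mm across; hub radius 24 mm, 40 mm long; six straight bare alloy spokes, 16 mm wide, 22 mm deep along the axle, centred on the middle plane, at 30, 90, 150, 210, 270, 330 degrees from the valve stem; rim's inner radius 113 mm. The six windows between are open right through.
- valve_tip (a point): Inner end of the valve stem, 86 mm from the hub centre in the wheel's middle plane; the stem runs radially from here out to the rim. It must come straight above the hub (in the leaning plane of the wheel).
- wheel (a joint): Wheel angle in rad: 0 = valve stem at the top; grows clockwise as seen from the robot (top moves to the robot's right). Turns without end either way; starts within 2.6 to 3.7, the stem near the bottom. The stiff bearing needs about 4 N on a spoke at 80 mm radius, and the wheel stays where it is left.
- tyre: Rubber tyre, a ring of 120 to 152 mm radius, 32 mm thick along the axle; fixed on the wheel; origin at the hub centre; turns with the wheel. Not to be pushed.
- valve_stem: Black rubber snap-in valve stem with black cap, 13 to 15 mm thick, from 86 to 116 mm radius, midway between two spokes, in the middle plane; fixed on the wheel; origin at the hub centre, z from the hub along the stem. Not to be pushed.
- lotion: Bystander: skin-coloured bottle, 58 mm diameter, 165 mm tall, beside the stand. Origin under its base.
- jar: Bystander: white jar, 70 mm diameter, 90 mm tall, beside the stand. Origin under its base.
- screwdriver: Bystander: screwdriver lying on the bench behind the stand, along its own x. Origin at its underside.
- spanner: Bystander: spanner lying on the bench behind the stand, along its own x. Origin at its underside.
- cup: Bystander: grey cup, 72 mm diameter, 85 mm tall, between the stand's feet under the wheel's back. Origin under its base.
- castor: Bystander: small solid castor wheel lying flat between the stand's feet, 80 mm diameter, 32 mm thick. Origin under its centre.
- bearing: Bystander: ball bearing ring lying flat between the stand's feet behind the wheel, 42 mm diameter, 14 mm thick. Origin under its centre.

How it is judged:
By the outcome, as a careful person would: the job done as asked, in the order asked, and still so for the second after the job is handed in, with the robot touching nothing.
It also fails if it takes over 61 s, if anything falls off the work surface, if the arm or the gripper's body presses on something with over 40 N, if the wrist force passes 120 N, or if a joint passes its speed limit or range.

## Robot

A 6-joint arm with a two-finger parallel gripper is mounted at the origin on the work surface. World frame = base frame: x ahead of the robot, y to its left, z up, the work surface at z = 0. Lengths are in m, angles in rad, forces in N, time in s.
With the tool pointing down it reaches from about 0.3 to 0.75 m from the base axis. Payload 8.5 kg.
Tool frame: the origin (TCP) lies midway between the tips of the shut fingers; the grasp point (between the pads) lies 19 mm behind it; z points along the fingers, y is the line along which they close (so a half turn about z gives the same grasp; the last joint's range is limited). The gripper opens to 88 mm and grips with 3 to 60 N. Pads are 18 mm wide; open, the fingers measure 123 mm over their backs; the gripper's body (75 mm by 187 mm) begins 45 mm behind the grasp point.
Start: joints at [0.897, 0.381, 1.297, -0, 1.464, -0.215], TCP at [0.244, 0.493, 0.239] pointing down, gripper open.
Joint ranges: [-3.11, 3.11], [-0.89, 2.33], [0.22, 2.48], [-1.42, 4.56], [0.17, 2.85], [-2.88, 2.88]. Speed limits (rad/s): [2.39, 2.39, 3.14, 3.14, 3.14, 3.14].

## Interface

Orientations are given as a unit quaternion [x, y, z, w].
In Python, from cell import read_state, read_camera, calibration, close_job, boxes_of, place_of gives the robot as it stands. The module is installed in compiled form; this text tells all that it offers.
- The arm moves only by the shell command python3 -m inch 'ROWS' [FORCE]. ROWS is a JSON object whose one key "steps" holds a list of rows, each an object of numbers: "hand": the opening, from 0 (shut) to 1 (fully open); "dx", "dy", "dz": the shift along the tool's x, y, z in cm; "ax", "ay", "az": the turn, a rotation vector about the tool's x, y, z in rad. In form: {"steps": [{"hand": .., "dx": .., "dy": .., "dz": .., "ax": .., "ay": .., "az": ..}, ...]}. A call has exactly 8 rows; each row shifts and turns the commanded pose from where the row before left it, along the tool's axes as they then stand; what a row does not reach is not made up. A row lasts 1/12 s, in which the tool goes at most 41.7 mm and 7.16 degrees, less where a joint would pass 70% of its speed; a pose out of reach is approached as far as the arm can. A call is refused whole if a number of a shift passes 4.17 or a number of a turn 0.125, either way. A call with a gripper value outside its range is refused whole. The fingers move at their own pace and stop on an object; FORCE is the grip in N (left out, the last holds). Time passes only in rows, so rows that do not move let the fingers close, or fill a call up. It gives the time, the measured TCP pose, the force, the opening and the grip force at its end, in the units of the state.
- read_state(): the state, without advancing time (a new reading comes with each control period).
- read_camera(name): name is "scene" or "top" or "wrist"; returns (picture, depth): 420x560x3 uint8, red, green, blue; 420x560 float32, m along the optical axis (not along the pixel's ray), 0 where there is no reading.
- calibration(name): a dict with "camera_matrix" (3x3 intrinsics, pixels), "R" (3x3) and "t" (3): a world point X has camera coordinates R X + t; the wrist camera has in their place "hand_eye" (4x4, takes a point from camera to tool coordinates, whose origin is the TCP and whose axes are the flange's). Camera axes: x right, y down, z forward; pixel columns grow to the right and rows downward; lengths in m; the calibration is good to about 2 mm. A picture is of the moment at which its call begins: read the wrist's pose just before it. calibration takes no time and is no camera call.
- close_job(): hands the job in; it is judged then, once.
Trained networks look in the newest picture that a camera, given by its name, has taken for a name from the list of things; names that differ only in an ending like _2 or _b are one class to them, and where a whole thing is asked for, a point or a joint stands for the part that bears it (a point fixed in the world has none). Each returns a list of dicts, best first, with "confidence" (0 to 1); they miss things now and then, are a little off and sometimes report something else, mostly with a low value. They report only what shows in the picture. A call takes as long as a camera call.
- boxes_of(camera, target): "uv" ([column, row] in pixels, amid what is visible of it).
- place_of(camera, target): "uv" ([column, row] in pixels: a listed point, or the origin of a listed thing).
The state is a dict: "t": time; "joints": joint angles; "qvel": joint speeds; "joint_torque": joint torques, N m; "eef_pos": TCP position; "ee_rot": TCP orientation; "force": force on the tool from outside, world axes, zero at the start; "torque": the same for the moment, N m; "width": opening from 0.0 (shut) to 1.0 (fully open); "grasp_force": force on a finger pad.
Only numpy, scipy, OpenCV 4.12 (cv2) and the standard library are available. Lean on these libraries where they do the work, as an engineer would, in place of code of your own. Each camera call takes 0.05 s, during which the arm holds its last target. There are 200 camera calls.

## Working session

There is one attempt and no reset: what is moved stays moved. The work goes in short steps, Python scripts to look and compute and a shell command to move; the robot and the scene stay as the last step left them, time stands still between calls to the robot, and variables do not carry over. Pictures are saved under pics/ and viewed, at most 10 in all, crops included, and the job is handed in when it is done.

```bash
mkdir -p pics; cat > h.py <<'E'
import numpy as np, cv2
from cell import *
from scipy.spatial.transform import Rotation as Ro
def w(cam,uv,d):
    c=calibration(cam);K=np.array(c["camera_matrix"]);p=np.linalg.inv(K)@[uv[0],uv[1],1]*d
    return np.array(c["R"]).T@(p-np.array(c["t"]))
def dep(d,uv,r=2):
    u,v=map(int,np.round(uv));q=d[max(v-r,0):v+r+1,max(u-r,0):u+r+1];q=q[q>0]
    return np.median(q) if q.size else 0
E
python3 - <<'E'
from h import *
for cam in("scene","top"):
    im,d=read_camera(cam);cv2.imwrite(f"pics/{cam}0.png",im[:,:,::-1]);np.save(f"{cam}_d.npy",d)
    c=calibration(cam);print(cam,"pos",(-np.array(c["R"]).T@np.array(c["t"])).round(3),np.array(c["camera_matrix"])[0,0])
    for n in["stand","crossbar","hub","valve_tip","lotion","jar","cup"]:
        for r in place_of(cam,n)[:2]:
            dd=dep(d,r["uv"]);print(n,np.round(r["uv"],1),round(r["confidence"],2),w(cam,r["uv"],dd).round(3))
s=read_state();print(s)
E
```

```text
scene pos [ 1.228 -0.279  0.653] 438.39059840919344
stand [249.1 205.6] 0.27 [0.491 0.033 0.089]
crossbar [271.5 183.3] 0.71 [0.55  0.059 0.174]
crossbar [264.1 169. ] 0.69 [0.624 0.008 0.26 ]
hub [269.8 185.6] 0.88 [0.549 0.056 0.168]
lotion [170.  291.9] 0.91 [ 0.605 -0.188  0.026]
jar [361.6 212.4] 0.6 [0.557 0.3   0.026]
cup [322.7 241. ] 0.95 [0.607 0.158 0.027]
top pos [0.529 0.041 1.039] 387.53001677350096
stand [268.3 247.2] 0.84 [0.526 0.064 0.173]
crossbar [269.6 254.4] 0.84 [0.511 0.061 0.186]
crossbar [225.5 223.5] 0.58 [0.579 0.153 0.211]
hub [262.3 243.9] 0.79 [0.534 0.076 0.18 ]
valve_tip [282.3 262.5] 0.41 [0.488 0.033 0.092]
lotion [359.3 223.3] 0.96 [ 0.578 -0.156  0.104]
jar [174.1 251.2] 0.65 [0.523 0.295 0.089]
jar [219.3 183. ] 0.39 [0.699 0.193 0.021]
cup [226.9 224.5] 0.41 [0.577 0.15  0.206]
{'t': 0.8, 'joints': array([ 8.96743469e-01,  3.80581394e-01,  1.29743666e+00,  1.12678238e-05,
        1.46363749e+00, -2.15316657e-01]), 'qvel': array([-0.00066423, -0.00118094, -0.00050233,  0.00062852, -0.00020693,
        0.00145883]), 'joint_torque': array([-2.99658304e-04, -4.37772381e+01, -2.24720424e+01,  7.13558123e-02,
        3.14248831e-02,  9.86457081e-06]), 'eef_pos': array([0.24352913, 0.49309941, 0.23874602]), 'ee_rot': array([ 2.27362806e-01,  9.73810122e-01, -2.59774780e-05, -1.85837309e-05]), 'force': array([ 0.06520032,  0.91679738, -0.19286877]), 'torque': array([-0.03899754,  0.00926846,  0.0031539 ]), 'grasp_force': 0.0, 'width': 1.0003044716956142}
```

```bash
python3 -c "
import cv2
a=cv2.imread('pics/top0.png')[120:340,130:420];cv2.imwrite('pics/topc.png',cv2.resize(a,None,fx=2.7,fy=2.7))"
```

```text
(no output)
```

View pics/topc.png

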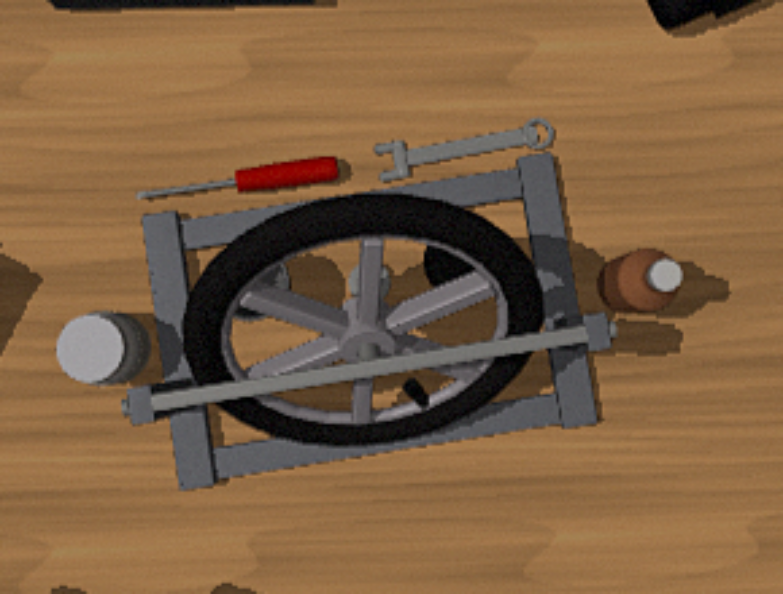

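View pics/scene0.png

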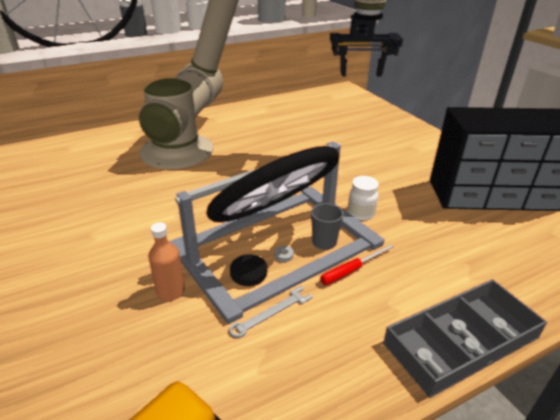

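The top view shows the bar running from crop (141,403) to (599,331), so the yaw is about +0.15. The valve is at crop (416,393), just below the bar and right of the hub. One spoke is near the top, slightly clockwise. The cup, castor and bearing lie under the wheel. Next I fit the bar and rectify the wheel plane.

```bash
cat >> h.py <<'E'
def frame(o,yaw):
    c,s=np.cos(yaw),np.sin(yaw);a=np.deg2rad(40)
    hub=np.array([o[0],o[1],.155]);X=np.array([c,s,0]);Z=np.array([0,0,1.])
    ax=X*np.cos(a)-Z*np.sin(a);up=X*np.sin(a)+Z*np.cos(a);left=np.array([-s,c,0])
    return hub,ax,up,left
def rect(im,o,yaw,off=-.011,S=400,h=.165,cam="top"):
    hub,ax,up,left=frame(o,yaw);g=np.linspace(-h,h,S);U,V=np.meshgrid(g,-g) # U right, V up
    P=hub+ax*off-U[...,None]*left+V[...,None]*up
    c=calibration(cam);q=(P@np.array(c["R"]).T+np.array(c["t"]))@np.array(c["camera_matrix"]).T
    return cv2.remap(im,(q[...,0]/q[...,2]).astype("f4"),(q[...,1]/q[...,2]).astype("f4"),cv2.INTER_LINEAR)
def wheel(im,o,yaw,rs=(.045,.055,.065,.075,.085)):
    """spoke phase (deg cw from top, mod 60) from brightness in the upper half + valve darkness score"""
    r=cv2.cvtColor(rect(im,o,yaw),cv2.COLOR_RGB2HSV);S=400;k=S/.33
    return r
E
python3 - <<'E'
from h import *
im=cv2.imread("pics/top0.png")[:,:,::-1].copy();d=np.load("top_d.npy")
c=calibration("top");K=np.array(c["camera_matrix"]);R=np.array(c["R"]);t=np.array(c["t"])
v,u=np.mgrid[:420,:560];p=np.stack([(u-K[0,2])/K[0,0],(v-K[1,2])/K[1,1],np.ones_like(d)],-1)*d[...,None]
W=(p-t)@R
a,b=np.array([182.2,269.3]),np.array([351.9,242.6])
L=np.linalg.norm(b-a);n=(b-a)/L
s=(u-a[0])*n[0]+(v-a[1])*n[1];e=-(u-a[0])*n[1]+(v-a[1])*n[0]
m=(abs(e)<5)&(s>8)&(s<L-8)&(W[...,2]>.18)&(W[...,2]<.194)
P=W[m];print(len(P),np.median(P[:,2]))
for _ in range(3):
    k=np.polyfit(P[:,1],P[:,0],1);r=P[:,0]-np.polyval(k,P[:,1]);P=P[abs(r)<.009]
yaw=-np.arctan(k[0]);print("yaw",yaw,"x=",k,"spread",r.std())
m=(abs(e)<9)&(s>-14)&(s<L+14)&(W[...,2]>.16)&(W[...,2]<.215)&(d>0)
al=W[m]@np.array([-np.sin(yaw),np.cos(yaw),0]);print("ends",np.percentile(al,[0,1,99,100]))
mid=(np.percentile(al,.5)+np.percentile(al,99.5))/2
# bar centre: along=mid
y=(mid+np.sin(yaw)*np.mean(P[:,0]))/np.cos(yaw)
for _ in range(5):
    x=np.polyval(k,y);y=(mid+np.sin(yaw)*x)/np.cos(yaw)
B=np.array([x,y]);o=B+.038*np.cos(np.deg2rad(40))*np.array([np.cos(yaw),np.sin(yaw)]);print("bar",B,"o",o)
# rim check: tyre centre via dark pixels
r=rect(im,o,yaw);
r2=rect(im,o,yaw,-.016)
out=np.hstack([r,r2])
for i in(0,1):
    for R_ in(.113,.152,.024): cv2.circle(out,(200+400*i,200),int(R_/.33*400),(255,0,0),1)
cv2.imwrite("pics/rect0.png",out[:,:,::-1]);np.save("pose.npy",[*o,yaw])
E
```

```text
1011 0.18689964431825215
yaw 0.13147076414273381 x= [-0.13223351  0.51602782] spread 0.004128729639577637
ends [-0.20284461 -0.19800093  0.19713329  0.20324451]
bar [0.50719823 0.0667727 ] o [0.53605671 0.07058875]
```

View pics/rect0.png

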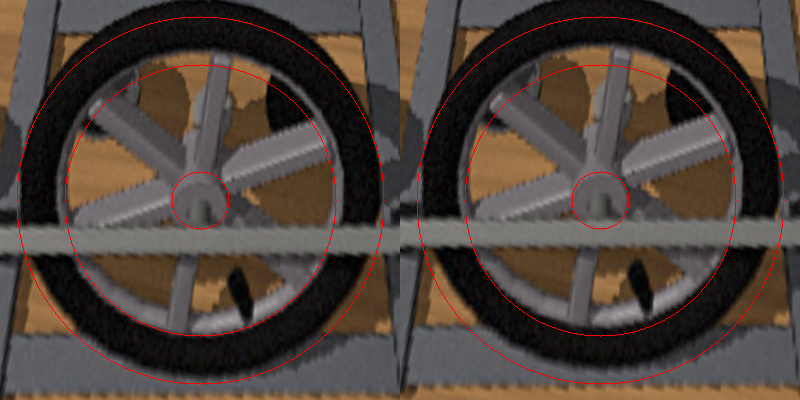

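```bash
python3 - <<'E'
from h import *
from scipy.optimize import least_squares
d=np.load("top_d.npy");x,y,yaw=np.load("pose.npy");im=cv2.imread("pics/top0.png")
c=calibration("top");K=np.array(c["camera_matrix"]);R=np.array(c["R"]);t=np.array(c["t"])
v,u=np.mgrid[:420,:560];p=np.stack([(u-K[0,2])/K[0,0],(v-K[1,2])/K[1,1],np.ones_like(d)],-1)*d[...,None]
W=(p-t)@R
hub,ax,up,left=frame((x,y),yaw)
q=W-hub;A=q@ax;U=-q@left;V=q@up;r=np.hypot(U,V)
hsv=cv2.cvtColor(im,cv2.COLOR_BGR2HSV)
for lo,hi,nm in((.03,.105,"spokes"),(.125,.15,"tyre")):
    m=(r>lo)&(r<hi)&(abs(A)<.035)&(V>.01)&(d>0);print(nm,m.sum(),np.histogram(A[m],np.arange(-.036,.037,.004))[0])
# tyre pixels: dark, near plane -> ring fit
m=(hsv[...,2]<60)&(abs(A)<.04)&(r>.1)&(r<.175)&(d>0)
P=np.c_[U[m],V[m],A[m]]
ang=np.arctan2(P[:,0],P[:,1]);rr=np.hypot(P[:,0],P[:,1])
out=[];
for k in range(-180,180,10):
    s=(np.rad2deg(ang)>=k)&(np.rad2deg(ang)<k+10)
    if s.sum()>20: out.append([k+5,*np.percentile(rr[s],[2,98]).round(4),np.median(P[s,2]).round(4)])
o=np.array(out);print(o[::3])
th=np.deg2rad(o[:,0]);mid=(o[:,1]+o[:,2])/2
M=np.c_[np.ones_like(th),np.sin(th),np.cos(th)];print("mid r, dU, dV",np.linalg.lstsq(M,mid,rcond=None)[0],"axial",np.linalg.lstsq(M,o[:,3],rcond=None)[0])
E
```

```text
spokes 907 [  0   0   0   0   0  53 465  98  89  79  92  31   0   0   0   0   0   0]
tyre 2006 [   0    0    0    0  274 1074  411  156   36    9   37    9    0    0
    0    0    0    0]
[[-1.750e+02  1.144e-01  1.401e-01 -1.250e-02]
 [-1.450e+02  1.187e-01  1.423e-01 -1.360e-02]
 [-1.150e+02  1.167e-01  1.424e-01 -1.420e-02]
 [-7.500e+01  1.148e-01  1.498e-01 -1.340e-02]
 [-4.500e+01  1.057e-01  1.516e-01 -1.190e-02]
 [-1.500e+01  1.273e-01  1.521e-01 -1.150e-02]
 [ 1.500e+01  1.247e-01  1.518e-01 -1.120e-02]
 [ 4.500e+01  1.227e-01  1.518e-01 -1.220e-02]
 [ 7.500e+01  1.150e-01  1.504e-01 -1.340e-02]
 [ 1.150e+02  1.198e-01  1.445e-01 -1.390e-02]
 [ 1.450e+02  1.193e-01  1.425e-01 -1.320e-02]
 [ 1.750e+02  1.192e-01  1.430e-01 -1.310e-02]]
mid r, dU, dV [0.13244991 0.00130816 0.00502849] axial [-1.27291793e-02  3.11441386e-05  7.57473458e-04]
```

```bash
cat >> h.py <<'E'
def phase(im,d,x,y,yaw):
    """spoke phase cw from top (deg mod 60), spread; from depth of spoke front faces; valve angle from dark pixels"""
    c=calibration("top");K=np.array(c["camera_matrix"]);R=np.array(c["R"]);t=np.array(c["t"])
    v,u=np.mgrid[:420,:560];p=np.stack([(u-K[0,2])/K[0,0],(v-K[1,2])/K[1,1],np.ones_like(d)],-1)*d[...,None]
    hub,ax,up,left=frame((x,y),yaw);q=(p-t)@R-hub;A=q@ax;U=-q@left;V=q@up;r=np.hypot(U,V);th=np.arctan2(U,V)
    dark=im.max(-1)<60
    m=(r>.04)&(r<.1)&(A>-.018)&(A<-.005)&(d>0)&~dark
    z=np.exp(6j*th[m]).mean();vm=(r>.08)&(r<.108)&(abs(A)<.016)&dark&(d>0)
    va=np.rad2deg(np.arctan2(np.sin(th[vm]).sum(),np.cos(th[vm]).sum())) if vm.sum() else None
    return np.rad2deg(np.angle(z))/6,abs(z),m.sum(),va,vm.sum()
def look(): 
    im,d=read_camera("top");return im,d,phase(im,d,*np.load("pose.npy"))
def goal(u,v,a):
    """tool delta to the point u right, v up, a along axle (m) with the tool along the axle, y left"""
    x,y,yaw=np.load("pose.npy");hub,ax,up,left=frame((x,y),yaw)
    T=hub-u*left+v*up+a*ax;Rt=np.c_[-up,left,ax];s=read_state();R=Ro.from_quat(s["ee_rot"]).as_matrix()
    print("tool delta cm",(R.T@(T-s["eef_pos"])*100).round(2),"rotvec",Ro.from_matrix(R.T@Rt).as_rotvec().round(3),"world d",(T-s["eef_pos"]).round(3),"t",round(s["t"],2))
    e=Rt.T@(s["eef_pos"]-hub);print("now u,v,a mm",(np.array([-e[1],-e[0],e[2]])*1000).round(1),"F tool",(R.T@s["force"]).round(1),"w",round(s["width"],2))
E
python3 - <<'E'
from h import *
im=cv2.imread("pics/top0.png")[:,:,::-1];d=np.load("top_d.npy");print(phase(im,d,*np.load("pose.npy")))
goal(.06,.06,-.10);goal(0.07,.04,-.10)
E
```

```text
(np.float64(10.066425288429537), np.float64(0.8802108516943489), np.int64(705), np.float64(158.35876970092693), np.int64(75))
tool delta cm [-45.12 -32.03  -2.65] rotvec [-0.257 -0.847 -0.552] world d [ 0.263 -0.487  0.026] t 0.8
now u,v,a mm [-457.2  -86.7 -233.6] F tool [0.3 0.9 0.2] w 1.0
tool delta cm [-44.61 -33.58  -1.12] rotvec [-0.257 -0.847 -0.552] world d [ 0.251 -0.499  0.011] t 0.8
now u,v,a mm [-457.2  -86.7 -233.6] F tool [0.3 0.9 0.2] w 1.0
```

```bash
python3 -m inch '{"steps":[{"hand":0,"dx":0,"dy":-1,"dz":-1.5,"ax":-0.026,"ay":-0.085,"az":-0.055},{"hand":0,"dx":0,"dy":-1,"dz":-1.5,"ax":-0.026,"ay":-0.085,"az":-0.055},{"hand":0,"dx":0,"dy":-1,"dz":-1.5,"ax":-0.026,"ay":-0.085,"az":-0.055},{"hand":0,"dx":0,"dy":-1,"dz":-1.5,"ax":-0.026,"ay":-0.085,"az":-0.055},{"hand":0,"dx":0,"dy":-1,"dz":-1,"ax":-0.026,"ay":-0.085,"az":-0.055},{"hand":0,"dx":0,"dy":-1,"dz":-1,"ax":-0.026,"ay":-0.085,"az":-0.055},{"hand":0,"dx":0,"dy":-1,"dz":-1,"ax":-0.026,"ay":-0.085,"az":-0.055},{"hand":0,"dx":0,"dy":-1,"dz":-1,"ax":-0.026,"ay":-0.085,"az":-0.055}]}' 20; python3 -c "
from h import *
goal(.05,.056,-.10)"
```

```text
t: 1.47
eef_pos: [0.1968, 0.417, 0.3303]
ee_rot: [-0.002, 0.938, 0.024, 0.347]
force: [0.9, 0.0, 0.5]
width: 0.418
grasp_force: 0.0
tool delta cm [-19.32 -41.    23.16] rotvec [-0.048 -0.162 -0.11 ] world d [ 0.306 -0.401 -0.068] t 1.47
now u,v,a mm [-387.9  -52.7 -335.5] F tool [-1.   0.1  0.2] w 0.42
```

```bash
python3 -m inch '{"steps":[{"hand":0,"dx":-1.5,"dy":-2.5,"dz":1,"ax":-0.024,"ay":-0.08,"az":-0.055},{"hand":0,"dx":-1.5,"dy":-2.5,"dz":1,"ax":-0.024,"ay":-0.08,"az":-0.055},{"hand":0,"dx":-1.5,"dy":-2.5,"dz":1,"ax":0,"ay":0,"az":0},{"hand":0,"dx":-1.5,"dy":-2.5,"dz":1,"ax":0,"ay":0,"az":0},{"hand":0,"dx":-1.5,"dy":-2.5,"dz":1,"ax":0,"ay":0,"az":0},{"hand":0,"dx":-1.5,"dy":-2.5,"dz":1,"ax":0,"ay":0,"az":0},{"hand":0,"dx":-1.5,"dy":-2.5,"dz":1,"ax":0,"ay":0,"az":0},{"hand":0,"dx":-1.5,"dy":-2.5,"dz":1,"ax":0,"ay":0,"az":0}]}'; python3 -c "
from h import *
goal(.05,.056,-.10)"
```

```text
t: 2.13
eef_pos: [0.3578, 0.2321, 0.3639]
ee_rot: [-0.058, 0.905, 0.027, 0.42]
force: [-0.2, 1.2, -0.8]
width: 0.012
grasp_force: 0.0
tool delta cm [  0.3  -23.32  15.4 ] rotvec [-0.002 -0.004 -0.002] world d [ 0.145 -0.216 -0.102] t 2.13
now u,v,a mm [-183.5   60.1 -253.5] F tool [0.7 1.2 0.5] w 0.01
```

```bash
python3 -m inch '{"steps":[{"hand":0,"dx":0,"dy":-3,"dz":1.9,"ax":0,"ay":0,"az":0},{"hand":0,"dx":0,"dy":-3,"dz":1.9,"ax":0,"ay":0,"az":0},{"hand":0,"dx":0,"dy":-3,"dz":1.9,"ax":0,"ay":0,"az":0},{"hand":0,"dx":0,"dy":-3,"dz":1.9,"ax":0,"ay":0,"az":0},{"hand":0,"dx":0,"dy":-3,"dz":1.9,"ax":0,"ay":0,"az":0},{"hand":0,"dx":0,"dy":-3,"dz":1.9,"ax":0,"ay":0,"az":0},{"hand":0,"dx":0,"dy":-3,"dz":1.9,"ax":0,"ay":0,"az":0},{"hand":0,"dx":0,"dy":-2,"dz":1.9,"ax":0,"ay":0,"az":0}]}'; python3 - <<'E'
from h import *
goal(.05,.056,.005)
im,d=read_camera("wrist");cv2.imwrite("pics/wrist1.png",im[:,:,::-1])
im,d,ph=look();print(ph);cv2.imwrite("pics/top1.png",cv2.resize(im[120:340,130:420,::-1],None,fx=2.7,fy=2.7))
E
```

```text
t: 2.8
eef_pos: [0.475, 0.0635, 0.2805]
ee_rot: [-0.061, 0.908, 0.028, 0.414]
force: [1.1, 0.5, 0.2]
width: 0.004
grasp_force: 0.0
tool delta cm [-0.15 -5.12 13.27] rotvec [ 0.002 -0.016  0.001] world d [ 0.107 -0.037 -0.086] t 2.8
now u,v,a mm [  -0.9   56.6 -127.8] F tool [-0.9  0.3  0.7] w 0.0
(np.float64(10.024739795988745), np.float64(0.8754997080906418), np.int64(681), np.float64(157.4271343864961), np.int64(64))
```

View pics/wrist1.png

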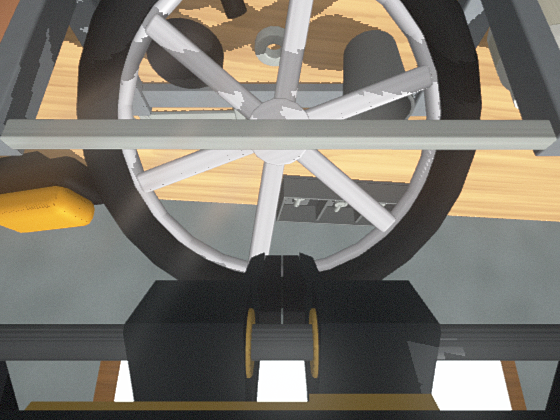

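The wrist view is upside down: wheel up is image down. It shows the near-top spoke at (265,210) and the fingertips at (283,260), clear in front of the wheel. That agrees with the fit.

```bash
python3 -m inch '{"steps":[{"hand":0,"dx":0,"dy":-1.3,"dz":0.5,"ax":0,"ay":-0.008,"az":0},{"hand":0,"dx":0,"dy":-1.3,"dz":0.5,"ax":0,"ay":-0.008,"az":0},{"hand":0,"dx":0,"dy":-1.3,"dz":1,"ax":0,"ay":0,"az":0},{"hand":0,"dx":0,"dy":-1.2,"dz":1,"ax":0,"ay":0,"az":0},{"hand":0,"dx":0,"dy":0,"dz":1,"ax":0,"ay":0,"az":0},{"hand":0,"dx":0,"dy":0,"dz":1,"ax":0,"ay":0,"az":0},{"hand":0,"dx":0,"dy":0,"dz":0,"ax":0,"ay":0,"az":0},{"hand":0,"dx":0,"dy":0,"dz":0,"ax":0,"ay":0,"az":0}]}'; python3 - <<'E'
from h import *
goal(.05,.056,.005)
E
```

```text
t: 3.57
eef_pos: [0.5187, 0.0209, 0.2478]
ee_rot: [-0.062, 0.905, 0.03, 0.42]
force: [0.6, 0.4, 0.3]
width: 0.002
grasp_force: 0.0
tool delta cm [-0.04 -0.34  8.28] rotvec [ 0.005 -0.003  0.002] world d [ 0.063  0.005 -0.053] t 3.57
now u,v,a mm [ 47.   55.9 -77.9] F tool [-0.7  0.3  0.3] w 0.0
```

```bash
python3 -m inch '{"steps":[{"hand":0,"dx":0,"dy":-0.3,"dz":1.5,"ax":0,"ay":0,"az":0},{"hand":0,"dx":0,"dy":0,"dz":1.5,"ax":0,"ay":0,"az":0},{"hand":0,"dx":0,"dy":0,"dz":1.5,"ax":0,"ay":0,"az":0},{"hand":0,"dx":0,"dy":0,"dz":1.3,"ax":0,"ay":0,"az":0},{"hand":0,"dx":0,"dy":0,"dz":1.2,"ax":0,"ay":0,"az":0},{"hand":0,"dx":0,"dy":0,"dz":1.0,"ax":0,"ay":0,"az":0},{"hand":0,"dx":0,"dy":0,"dz":0.3,"ax":0,"ay":0,"az":0},{"hand":0,"dx":0,"dy":0,"dz":0,"ax":0,"ay":0,"az":0}]}'; python3 - <<'E'
from h import *
goal(.05,.056,.005)
im,d,ph=look();print(ph);cv2.imwrite("pics/top2.png",cv2.resize(im[120:340,130:420,::-1],None,fx=2.7,fy=2.7))
im,d=read_camera("wrist");cv2.imwrite("pics/wrist2.png",im[:,:,::-1])
E
```

```text
t: 4.23
eef_pos: [0.5856, 0.0302, 0.2045]
ee_rot: [-0.059, 0.908, 0.028, 0.413]
force: [0.3, -0.1, 0.1]
width: 0.007
grasp_force: 0.0
tool delta cm [ 1.   -0.35  0.34] rotvec [-0.    -0.019 -0.002] world d [-0.004 -0.004 -0.01 ] t 4.23
now u,v,a mm [46.6 66.1  1.8] F tool [-0.3 -0.1  0.2] w 0.01
(np.float64(10.773213954970792), np.float64(0.8990682111859023), np.int64(390), np.float64(33.66741663458208), np.int64(90))
```

View pics/wrist2.png

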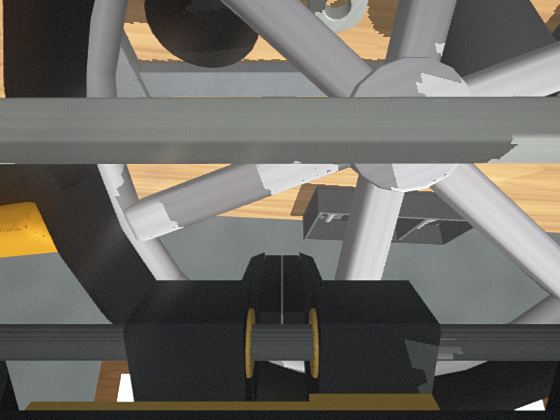

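The tips are in the window between the 10° spoke (image (375,230)) and the 70° spoke (image (200,200)), touching nothing. Now I push to the left.

```bash
python3 -m inch '{"steps":[{"hand":0,"dx":0.1,"dy":0.6,"dz":0.2,"ax":0,"ay":-0.01,"az":0},{"hand":0,"dx":0,"dy":0.7,"dz":0.1,"ax":0,"ay":-0.008,"az":0},{"hand":0,"dx":0,"dy":0.7,"dz":0,"ax":0,"ay":0,"az":0},{"hand":0,"dx":-0.1,"dy":0.7,"dz":0,"ax":0,"ay":0,"az":0},{"hand":0,"dx":-0.1,"dy":0.7,"dz":0,"ax":0,"ay":0,"az":0},{"hand":0,"dx":0,"dy":0.7,"dz":0,"ax":0,"ay":0,"az":0},{"hand":0,"dx":0,"dy":0.7,"dz":0,"ax":0,"ay":0,"az":0},{"hand":0,"dx":0,"dy":0.5,"dz":0,"ax":0,"ay":0,"az":0}]}'; python3 - <<'E'
from h import *
goal(-.05,.056,.005)
im,d,ph=look();print(ph)
E
```

```text
t: 5.0
eef_pos: [0.5827, 0.0846, 0.2069]
ee_rot: [-0.058, 0.906, 0.027, 0.419]
force: [-1.0, -6.5, -0.0]
width: 0.007
grasp_force: 2.4
tool delta cm [1.48 4.22 0.14] rotvec [-0.003 -0.007 -0.003] world d [-0.014  0.041 -0.012] t 5.0
now u,v,a mm [-7.8 70.7  3.5] F tool [ 1.2 -6.3 -1.4] w 0.01
(np.float64(-27.640176859720526), np.float64(0.9006111610356152), np.int64(425), np.float64(-11.006337554292474), np.int64(118))
```

```bash
python3 -m inch '{"steps":[{"hand":0,"dx":0.05,"dy":0.7,"dz":0.1,"ax":0,"ay":-0.005,"az":0},{"hand":0,"dx":0.1,"dy":0.7,"dz":0,"ax":0,"ay":0,"az":0},{"hand":0,"dx":0.2,"dy":0.7,"dz":0,"ax":0,"ay":0,"az":0},{"hand":0,"dx":0.3,"dy":0.6,"dz":0,"ax":0,"ay":0,"az":0},{"hand":0,"dx":0.4,"dy":0.6,"dz":0,"ax":0,"ay":0,"az":0},{"hand":0,"dx":0.5,"dy":0.6,"dz":0,"ax":0,"ay":0,"az":0},{"hand":0,"dx":0.5,"dy":0.5,"dz":0,"ax":0,"ay":0,"az":0},{"hand":0,"dx":0.4,"dy":0.3,"dz":0,"ax":0,"ay":0,"az":0}]}'; python3 - <<'E'
from h import *
goal(-.055,.045,.005)
im,d,ph=look();print(ph)
im,d=read_camera("wrist");cv2.imwrite("pics/wrist3.png",im[:,:,::-1])
E
```

```text
t: 5.72
eef_pos: [0.5637, 0.1232, 0.1938]
ee_rot: [-0.06, 0.906, 0.033, 0.418]
force: [5.1, -0.4, 0.9]
width: 0.008
grasp_force: 2.2
tool delta cm [0.67 0.64 0.38] rotvec [ 0.011 -0.007 -0.003] world d [-0.002  0.006 -0.007] t 5.72
now u,v,a mm [-48.5  51.7   1.4] F tool [-4.  -1.1  3.2] w 0.01
(np.float64(-3.1147741609357986), np.float64(0.8856858537893496), np.int64(395), np.float64(51.04222668705962), np.int64(113))
```

```bash
python3 -m inch '{"steps":[{"hand":0,"dx":0.3,"dy":0.3,"dz":0,"ax":0,"ay":0,"az":0},{"hand":0,"dx":0.3,"dy":0.2,"dz":0,"ax":0,"ay":0,"az":0},{"hand":0,"dx":0.3,"dy":0.1,"dz":0,"ax":0,"ay":0,"az":0},{"hand":0,"dx":0,"dy":0,"dz":0,"ax":0,"ay":0,"az":0},{"hand":0,"dx":-0.2,"dy":-0.4,"dz":0,"ax":0,"ay":0,"az":0},{"hand":0,"dx":-0.2,"dy":-0.4,"dz":0,"ax":0,"ay":0,"az":0},{"hand":0,"dx":0,"dy":0,"dz":0,"ax":0,"ay":0,"az":0},{"hand":0,"dx":0,"dy":0,"dz":0,"ax":0,"ay":0,"az":0}]}'; python3 - <<'E'
from h import *
goal(-.055,.045,.005)
im,d,ph=look();print(ph)
E
```

```text
t: 6.48
eef_pos: [0.5608, 0.1168, 0.1915]
ee_rot: [-0.062, 0.907, 0.036, 0.416]
force: [-0.4, -0.1, -0.1]
width: 0.005
grasp_force: 0.0
tool delta cm [0.26 1.23 0.53] rotvec [ 0.017 -0.012 -0.004] world d [ 0.001  0.013 -0.005] t 6.48
now u,v,a mm [-42.6  47.6  -0. ] F tool [ 0.4 -0.1 -0.3] w 0.01
(np.float64(-9.42027740476877), np.float64(0.8989884558250896), np.int64(432), np.float64(63.80190507093095), np.int64(88))
```

```bash
python3 -m inch '{"steps":[{"hand":0,"dx":0,"dy":0,"dz":-1,"ax":0,"ay":0,"az":0},{"hand":0,"dx":0,"dy":0,"dz":-1,"ax":0,"ay":0,"az":0},{"hand":0,"dx":0,"dy":0,"dz":-1,"ax":0,"ay":0,"az":0},{"hand":0,"dx":0,"dy":0,"dz":-1,"ax":0,"ay":0,"az":0},{"hand":0,"dx":-0.5,"dy":-1,"dz":-1,"ax":0,"ay":0,"az":0},{"hand":0,"dx":-0.5,"dy":-1.5,"dz":-1,"ax":0,"ay":0,"az":0},{"hand":0,"dx":-0.5,"dy":-2,"dz":0,"ax":0,"ay":0,"az":0},{"hand":0,"dx":-0.5,"dy":-2,"dz":0,"ax":0,"ay":0,"az":0}]}'; python3 -m inch '{"steps":[{"hand":0,"dx":0,"dy":-0.5,"dz":0,"ax":0.005,"ay":-0.005,"az":0},{"hand":0,"dx":0,"dy":0,"dz":0,"ax":0.005,"ay":-0.005,"az":0},{"hand":0,"dx":0,"dy":0,"dz":0,"ax":0.005,"ay":0,"az":0},{"hand":0,"dx":0,"dy":0,"dz":0,"ax":0,"ay":0,"az":0},{"hand":0,"dx":0,"dy":0,"dz":0,"ax":0,"ay":0,"az":0},{"hand":0,"dx":0,"dy":0,"dz":0,"ax":0,"ay":0,"az":0},{"hand":0,"dx":0,"dy":0,"dz":0,"ax":0,"ay":0,"az":0},{"hand":0,"dx":0,"dy":0,"dz":0,"ax":0,"ay":0,"az":0}]}'; python3 - <<'E'
from h import *
goal(.027,.070,.005)
im,d,ph=look();print(ph)
E
```

```text
t: 7.2
eef_pos: [0.5377, 0.0472, 0.2456]
ee_rot: [-0.062, 0.906, 0.036, 0.416]
force: [-0.2, 0.7, -0.9]
width: 0.003
grasp_force: 0.0
t: 7.87
eef_pos: [0.5386, 0.0429, 0.2449]
ee_rot: [-0.059, 0.905, 0.03, 0.421]
force: [-0.5, 0.4, -0.3]
width: 0.001
grasp_force: 0.0
tool delta cm [-0.19  0.07  6.36] rotvec [ 0.003 -0.001 -0.003] world d [ 0.049  0.007 -0.039] t 7.87
now u,v,a mm [ 27.8  68.1 -58.6] F tool [ 0.6  0.5 -0.1] w 0.0
(np.float64(-8.920514880272975), np.float64(0.8777934797982808), np.int64(544), np.float64(73.94910194015429), np.int64(83))
```

```bash
python3 -m inch '{"steps":[{"hand":0,"dx":0.05,"dy":0,"dz":1,"ax":0,"ay":0,"az":0},{"hand":0,"dx":0.05,"dy":0,"dz":1,"ax":0,"ay":0,"az":0},{"hand":0,"dx":0,"dy":0,"dz":1,"ax":0,"ay":0,"az":0},{"hand":0,"dx":0,"dy":0,"dz":1,"ax":0,"ay":0,"az":0},{"hand":0,"dx":0,"dy":0,"dz":1,"ax":0,"ay":0,"az":0},{"hand":0,"dx":0,"dy":0,"dz":1,"ax":0,"ay":0,"az":0},{"hand":0,"dx":0,"dy":0,"dz":0.5,"ax":0,"ay":0,"az":0},{"hand":0,"dx":0,"dy":0,"dz":0,"ax":0,"ay":0,"az":0}]}'; python3 - <<'E'
from h import *
goal(-.055,.045,.005)
im,d,ph=look();print(ph)
im,d=read_camera("wrist");cv2.imwrite("pics/wrist4.png",im[:,:,::-1])
E
```

```text
t: 8.58
eef_pos: [0.5887, 0.0501, 0.204]
ee_rot: [-0.058, 0.906, 0.029, 0.419]
force: [-0.1, -0.3, 0.2]
width: 0.006
grasp_force: 0.0
tool delta cm [ 2.46  8.22 -0.12] rotvec [ 0.002 -0.005 -0.003] world d [-0.027  0.079 -0.018] t 8.58
now u,v,a mm [27.2 69.3  6.4] F tool [-0.1 -0.2 -0.2] w 0.01
(np.float64(-8.632338005949558), np.float64(0.9012670881409912), np.int64(295), np.float64(24.365988009071042), np.int64(135))
```

View pics/wrist4.png

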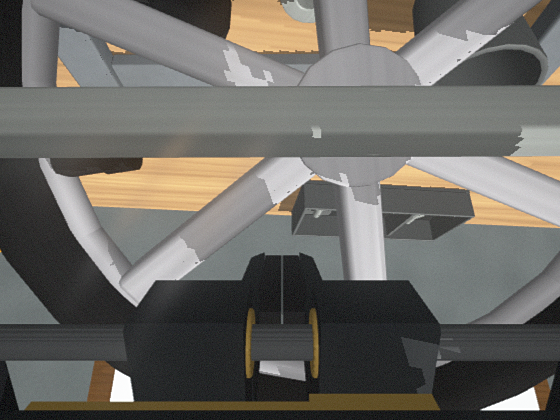

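The tips are in the next window, between the spokes at image (365,230) and (220,240). Stroke two follows.

```bash
python3 -m inch '{"steps":[{"hand":0,"dx":-0.1,"dy":0.7,"dz":0,"ax":0,"ay":0,"az":0},{"hand":0,"dx":-0.1,"dy":0.7,"dz":0,"ax":0,"ay":0,"az":0},{"hand":0,"dx":-0.1,"dy":0.7,"dz":0,"ax":0,"ay":0,"az":0},{"hand":0,"dx":0,"dy":0.7,"dz":0,"ax":0,"ay":0,"az":0},{"hand":0,"dx":0,"dy":0.7,"dz":0,"ax":0,"ay":0,"az":0},{"hand":0,"dx":0.1,"dy":0.7,"dz":0,"ax":0,"ay":0,"az":0},{"hand":0,"dx":0.1,"dy":0.7,"dz":0,"ax":0,"ay":0,"az":0},{"hand":0,"dx":0.2,"dy":0.6,"dz":0,"ax":0,"ay":0,"az":0}]}'; python3 -m inch '{"steps":[{"hand":0,"dx":0.2,"dy":0.6,"dz":0,"ax":0,"ay":0,"az":0},{"hand":0,"dx":0.3,"dy":0.6,"dz":0,"ax":0,"ay":0,"az":0},{"hand":0,"dx":0.4,"dy":0.5,"dz":0,"ax":0,"ay":0,"az":0},{"hand":0,"dx":0.5,"dy":0.4,"dz":0,"ax":0,"ay":0,"az":0},{"hand":0,"dx":0.5,"dy":0.4,"dz":0,"ax":0,"ay":0,"az":0},{"hand":0,"dx":0.5,"dy":0.3,"dz":0,"ax":0,"ay":0,"az":0},{"hand":0,"dx":0,"dy":0,"dz":0,"ax":0,"ay":0,"az":0},{"hand":0,"dx":0,"dy":0,"dz":0,"ax":0,"ay":0,"az":0}]}'; python3 - <<'E'
from h import *
goal(-.062,.034,.005)
im,d,ph=look();print(ph)
E
```

```text
t: 9.35
eef_pos: [0.5806, 0.1038, 0.2049]
ee_rot: [-0.058, 0.905, 0.028, 0.42]
force: [1.1, -5.6, 0.7]
width: 0.007
grasp_force: 2.1
t: 10.02
eef_pos: [0.5624, 0.1247, 0.1914]
ee_rot: [-0.061, 0.906, 0.034, 0.417]
force: [-0.0, -0.1, 1.7]
width: 0.003
grasp_force: 0.7
tool delta cm [1.52 1.17 0.33] rotvec [ 0.014 -0.01  -0.004] world d [-0.009  0.011 -0.014] t 10.02
now u,v,a mm [-50.2  49.2   2. ] F tool [-1.3 -0.1 -1.2] w 0.0
(np.float64(-5.8802351674929305), np.float64(0.873811972667641), np.int64(401), np.float64(4.905384633600854), np.int64(110))
```

```bash
python3 -m inch '{"steps":[{"hand":0,"dx":0.3,"dy":0.3,"dz":0,"ax":0,"ay":0,"az":0},{"hand":0,"dx":0.4,"dy":0.2,"dz":0,"ax":0,"ay":0,"az":0},{"hand":0,"dx":0.4,"dy":0.2,"dz":0,"ax":0,"ay":0,"az":0},{"hand":0,"dx":0.3,"dy":0.1,"dz":0,"ax":0,"ay":0,"az":0},{"hand":0,"dx":0,"dy":0,"dz":0,"ax":0,"ay":0,"az":0},{"hand":0,"dx":0,"dy":0,"dz":0,"ax":0,"ay":0,"az":0},{"hand":0,"dx":0,"dy":0,"dz":0,"ax":0,"ay":0,"az":0},{"hand":0,"dx":0,"dy":0,"dz":0,"ax":0,"ay":0,"az":0}]}'; python3 - <<'E'
from h import *
goal(-.062,.034,.005)
im,d,ph=look();print(ph)
E
```

```text
t: 10.73
eef_pos: [0.5533, 0.1277, 0.1853]
ee_rot: [-0.063, 0.908, 0.038, 0.413]
force: [1.7, 0.7, 1.6]
width: 0.003
grasp_force: 1.1
tool delta cm [0.5  0.75 0.59] rotvec [ 0.022 -0.017 -0.004] world d [ 0.     0.008 -0.008] t 10.73
now u,v,a mm [-54.3  39.   -0.7] F tool [-2.4  0.5  0.3] w 0.0
(np.float64(-14.07208122405494), np.float64(0.8748513335888484), np.int64(485), np.float64(1.149235457935807), np.int64(90))
```

```bash
python3 -m inch '{"steps":[{"hand":0,"dx":0.3,"dy":0.2,"dz":0,"ax":0,"ay":0,"az":0},{"hand":0,"dx":0.3,"dy":0.2,"dz":0,"ax":0,"ay":0,"az":0},{"hand":0,"dx":0.1,"dy":0,"dz":0,"ax":0,"ay":0,"az":0},{"hand":0,"dx":0,"dy":0,"dz":0,"ax":0,"ay":0,"az":0},{"hand":0,"dx":-0.3,"dy":-0.4,"dz":0,"ax":0,"ay":0,"az":0},{"hand":0,"dx":-0.3,"dy":-0.4,"dz":0,"ax":0,"ay":0,"az":0},{"hand":0,"dx":0,"dy":0,"dz":0,"ax":0,"ay":0,"az":0},{"hand":0,"dx":0,"dy":0,"dz":0,"ax":0,"ay":0,"az":0}]}'; python3 - <<'E'
from h import *
goal(-.062,.034,.005)
im,d,ph=look();print(ph)
E
```

```text
t: 11.45
eef_pos: [0.5537, 0.1224, 0.1877]
ee_rot: [-0.063, 0.909, 0.04, 0.41]
force: [0.9, -0.4, 0.0]
width: 0.008
grasp_force: 0.0
tool delta cm [0.65 1.27 0.79] rotvec [ 0.025 -0.023 -0.005] world d [-0.     0.013 -0.01 ] t 11.45
now u,v,a mm [-49.   40.6  -2.4] F tool [-0.6 -0.5  0.6] w 0.01
(np.float64(-17.15263746175423), np.float64(0.8977904364064889), np.int64(500), np.float64(8.76472903827564), np.int64(86))
```

```bash
python3 -m inch '{"steps":[{"hand":0,"dx":0,"dy":0,"dz":-1,"ax":0,"ay":0,"az":0},{"hand":0,"dx":0,"dy":0,"dz":-1,"ax":0,"ay":0,"az":0},{"hand":0,"dx":0,"dy":0,"dz":-1,"ax":0,"ay":0,"az":0},{"hand":0,"dx":0,"dy":0,"dz":-1,"ax":0,"ay":0,"az":0},{"hand":0,"dx":0,"dy":0,"dz":-1,"ax":0,"ay":0,"az":0},{"hand":0,"dx":0,"dy":-1,"dz":-1,"ax":0,"ay":0,"az":0},{"hand":0,"dx":0,"dy":-1.5,"dz":-1,"ax":0,"ay":0,"az":0},{"hand":0,"dx":0,"dy":-2,"dz":0,"ax":0.006,"ay":-0.006,"az":0}]}'; python3 -m inch '{"steps":[{"hand":0,"dx":0,"dy":-2,"dz":0,"ax":0.006,"ay":-0.006,"az":0},{"hand":0,"dx":0.2,"dy":-2,"dz":0,"ax":0.006,"ay":-0.006,"az":0},{"hand":0,"dx":0.2,"dy":-2,"dz":0,"ax":0.006,"ay":-0.006,"az":0},{"hand":0,"dx":0.2,"dy":-1.5,"dz":0,"ax":0,"ay":0,"az":0},{"hand":0,"dx":0.2,"dy":-0.5,"dz":0,"ax":0,"ay":0,"az":0},{"hand":0,"dx":0,"dy":0,"dz":0,"ax":0,"ay":0,"az":0},{"hand":0,"dx":0,"dy":0,"dz":0,"ax":0,"ay":0,"az":0},{"hand":0,"dx":0,"dy":0,"dz":0,"ax":0,"ay":0,"az":0}]}'; python3 - <<'E'
from h import *
goal(.074,.029,.005)
im,d,ph=look();print(ph)
im,d=read_camera("wrist");cv2.imwrite("pics/wrist5.png",im[:,:,::-1])
E
```

```text
t: 12.17
eef_pos: [0.5077, 0.0699, 0.2343]
ee_rot: [-0.063, 0.907, 0.037, 0.414]
force: [0.8, -0.5, -0.1]
width: 0.008
grasp_force: 0.0
t: 12.83
eef_pos: [0.5182, -0.0033, 0.2403]
ee_rot: [-0.054, 0.909, 0.027, 0.413]
force: [-0.1, 0.6, -0.9]
width: 0.001
grasp_force: 0.0
tool delta cm [ 1.71 -0.29  8.11] rotvec [-0.005 -0.019 -0.011] world d [ 0.05   0.003 -0.066] t 12.83
now u,v,a mm [ 70.9  47.7 -75.8] F tool [0.7 0.6 0.6] w 0.0
(np.float64(-16.21038280107436), np.float64(0.8883079575581583), np.int64(741), np.float64(8.852678741124086), np.int64(107))
```

View pics/wrist5.png

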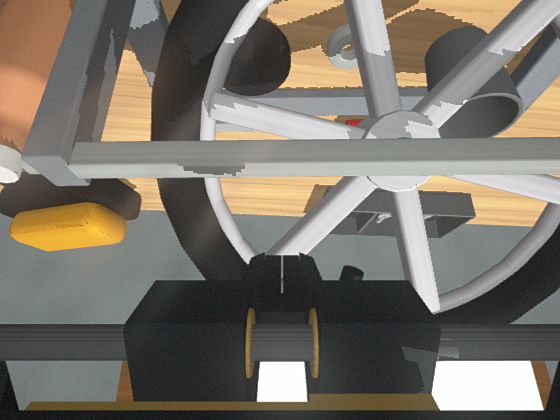

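The view is clear. The valve is at (350,272), just right of top, and the spoke to push ends at about (270,255). I lower the tips beside it, toward the bar, before going in.

```bash
python3 -m inch '{"steps":[{"hand":0,"dx":0.6,"dy":-0.2,"dz":0,"ax":-0.003,"ay":-0.01,"az":-0.006},{"hand":0,"dx":0.6,"dy":-0.2,"dz":0,"ax":-0.002,"ay":-0.009,"az":-0.005},{"hand":0,"dx":0.6,"dy":0,"dz":0,"ax":0,"ay":0,"az":0},{"hand":0,"dx":0,"dy":0,"dz":0.5,"ax":0,"ay":0,"az":0},{"hand":0,"dx":0,"dy":0,"dz":0.5,"ax":0,"ay":0,"az":0},{"hand":0,"dx":0,"dy":0,"dz":0,"ax":0,"ay":0,"az":0},{"hand":0,"dx":0,"dy":0,"dz":0,"ax":0,"ay":0,"az":0},{"hand":0,"dx":0,"dy":0,"dz":0,"ax":0,"ay":0,"az":0}]}'; python3 - <<'E'
from h import *
goal(.074,.029,.005)
E
```

```text
t: 13.6
eef_pos: [0.52, -0.0011, 0.2362]
ee_rot: [-0.055, 0.91, 0.025, 0.411]
force: [-0.6, -0.4, 0.8]
width: 0.004
grasp_force: 0.0
tool delta cm [ 1.51 -0.45  7.7 ] rotvec [-0.008 -0.024 -0.007] world d [ 0.048  0.001 -0.062] t 13.6
now u,v,a mm [ 69.   45.9 -71.6] F tool [-0.2 -0.4 -1. ] w 0.0
```

```bash
python3 -c "
from h import *
s=read_state();print(s['joints'].round(3),s['eef_pos'])"
```

```text
[-0.43   0.11   1.977  0.987  0.49  -2.883] [ 0.52000134 -0.00108554  0.23618696]
```

Joint 6 is at its limit, so I roll the tool slightly to free it.

```bash
python3 -m inch '{"steps":[{"hand":0,"dx":0,"dy":0,"dz":0,"ax":0,"ay":0,"az":0.06},{"hand":0,"dx":0,"dy":0,"dz":0,"ax":0,"ay":0,"az":0.06},{"hand":0,"dx":0,"dy":0,"dz":0,"ax":0,"ay":0,"az":0.06},{"hand":0,"dx":0.4,"dy":-0.1,"dz":0,"ax":0,"ay":-0.008,"az":0},{"hand":0,"dx":0.4,"dy":-0.1,"dz":0,"ax":0,"ay":-0.008,"az":0},{"hand":0,"dx":0.4,"dy":0,"dz":0,"ax":0,"ay":-0.008,"az":0},{"hand":0,"dx":0,"dy":0,"dz":0,"ax":0,"ay":0,"az":0},{"hand":0,"dx":0,"dy":0,"dz":0,"ax":0,"ay":0,"az":0}]}'; python3 - <<'E'
from h import *
goal(.074,.030,.005);print(read_state()["joints"].round(3))
E
```

```text
t: 14.27
eef_pos: [0.512, -0.002, 0.2272]
ee_rot: [0.028, 0.906, 0.061, 0.418]
force: [-0.3, -0.9, 0.6]
width: 0.003
grasp_force: 0.0
tool delta cm [ 0.3  -0.48  7.7 ] rotvec [-0.013  0.001 -0.188] world d [ 0.057  0.002 -0.052] t 14.27
now u,v,a mm [ 68.8  33.8 -72. ] F tool [-0.3 -0.8 -0.7] w 0.0
[-0.447  0.113  2.027  1.131  0.467 -2.864]
```

```bash
python3 -m inch '{"steps":[{"hand":0,"dx":0.1,"dy":-0.2,"dz":0,"ax":0,"ay":0,"az":0.05},{"hand":0,"dx":0.1,"dy":-0.2,"dz":0.5,"ax":0,"ay":0,"az":0.05},{"hand":0,"dx":0,"dy":-0.1,"dz":0.6,"ax":0,"ay":0,"az":0},{"hand":0,"dx":0,"dy":0,"dz":0.7,"ax":0,"ay":0,"az":0},{"hand":0,"dx":0,"dy":0,"dz":0.7,"ax":0,"ay":0,"az":0},{"hand":0,"dx":0,"dy":0,"dz":0.5,"ax":0,"ay":0,"az":0},{"hand":0,"dx":0,"dy":0,"dz":0,"ax":0,"ay":0,"az":0},{"hand":0,"dx":0,"dy":0,"dz":0,"ax":0,"ay":0,"az":0}]}'; python3 - <<'E'
from h import *
goal(.074,.030,.005);print(read_state()["joints"].round(3))
E
```

```text
t: 14.93
eef_pos: [0.5337, -0.0037, 0.206]
ee_rot: [0.073, 0.904, 0.082, 0.414]
force: [-0.4, 0.4, -0.6]
width: 0.005
grasp_force: 0.0
tool delta cm [ 0.12 -0.04  4.7 ] rotvec [-0.013  0.001 -0.286] world d [ 0.035  0.004 -0.031] t 14.93
now u,v,a mm [ 73.4  31.3 -42. ] F tool [0.8 0.2 0.1] w 0.0
[-0.423  0.191  2.013  1.251  0.426 -2.883]
```

```bash
python3 -m inch '{"steps":[{"hand":0,"dx":0,"dy":0,"dz":0,"ax":0,"ay":0,"az":0.05},{"hand":0,"dx":0,"dy":0,"dz":0.6,"ax":0,"ay":0,"az":0.05},{"hand":0,"dx":0,"dy":0,"dz":0.8,"ax":0,"ay":0,"az":0},{"hand":0,"dx":0,"dy":0,"dz":0.8,"ax":0,"ay":0,"az":0},{"hand":0,"dx":0,"dy":0,"dz":0.7,"ax":0,"ay":0,"az":0},{"hand":0,"dx":0,"dy":0,"dz":0.6,"ax":0,"ay":0,"az":0},{"hand":0,"dx":0,"dy":0,"dz":0,"ax":0,"ay":0,"az":0},{"hand":0,"dx":0,"dy":0,"dz":0,"ax":0,"ay":0,"az":0}]}'; python3 - <<'E'
from h import *
goal(.074,.030,.005);print(read_state()["joints"].round(3))
im,d,ph=look();print(ph)
im,d=read_camera("wrist");cv2.imwrite("pics/wrist6.png",im[:,:,::-1])
E
```

```text
t: 15.6
eef_pos: [0.5605, -0.0006, 0.1847]
ee_rot: [0.118, 0.899, 0.102, 0.409]
force: [0.4, -0.3, 0.2]
width: 0.003
grasp_force: 0.0
tool delta cm [ 0.22 -0.09  1.27] rotvec [-0.013  0.    -0.387] world d [ 0.008  0.001 -0.01 ] t 15.6
now u,v,a mm [73.8 32.4 -7.7] F tool [-0.5 -0.1  0.1] w 0.0
[-0.383  0.274  1.981  1.367  0.382 -2.883]
(np.float64(-15.770901893191812), np.float64(0.873918014882821), np.int64(586), np.float64(23.54208322591959), np.int64(126))
```

View pics/wrist6.png

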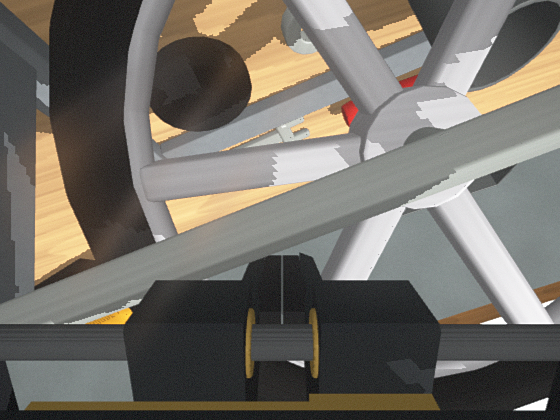

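The tips are inside the window, with the bar at (100,270) on one side and the spoke at (360,245) on the other. The final gentle pushes come next.

```bash
python3 -m inch '{"steps":[{"hand":0,"dx":0,"dy":0,"dz":0.4,"ax":0,"ay":0,"az":0.03},{"hand":0,"dx":0,"dy":0,"dz":0.3,"ax":0,"ay":0,"az":0},{"hand":0,"dx":-0.2,"dy":0.4,"dz":0.2,"ax":0,"ay":0,"az":0},{"hand":0,"dx":-0.2,"dy":0.4,"dz":0,"ax":0,"ay":0,"az":0},{"hand":0,"dx":-0.2,"dy":0.4,"dz":0,"ax":0,"ay":0,"az":0},{"hand":0,"dx":0,"dy":0,"dz":0,"ax":0,"ay":0,"az":0},{"hand":0,"dx":0,"dy":0,"dz":0,"ax":0,"ay":0,"az":0},{"hand":0,"dx":0,"dy":0,"dz":0,"ax":0,"ay":0,"az":0}]}'; python3 - <<'E'
from h import *
goal(.055,.050,.0);print(read_state()["joints"].round(3))
im,d,ph=look();print(ph)
E
```

```text
t: 16.37
eef_pos: [0.573, 0.0094, 0.1866]
ee_rot: [0.132, 0.897, 0.109, 0.408]
force: [0.4, 1.1, 0.7]
width: 0.001
grasp_force: 0.0
tool delta cm [-0.25  1.26 -0.17] rotvec [-0.013  0.001 -0.418] world d [0.002 0.011 0.007] t 16.37
now u,v,a mm [65.5 42.6  1.6] F tool [-0.4  1.3 -0.1] w 0.0
[-0.344  0.287  1.948  1.328  0.357 -2.784]
(np.float64(-21.737965827845425), np.float64(0.8905519614077212), np.int64(528), np.float64(24.513250330730113), np.int64(158))
```

```bash
python3 -m inch '{"steps":[{"hand":0,"dx":-0.1,"dy":0.3,"dz":0,"ax":0,"ay":0,"az":0},{"hand":0,"dx":-0.1,"dy":0.3,"dz":0,"ax":0,"ay":0,"az":0},{"hand":0,"dx":0,"dy":0.2,"dz":0,"ax":0,"ay":0,"az":0},{"hand":0,"dx":0,"dy":0,"dz":0,"ax":0,"ay":0,"az":0},{"hand":0,"dx":0,"dy":0,"dz":0,"ax":0,"ay":0,"az":0},{"hand":0,"dx":0,"dy":0,"dz":0,"ax":0,"ay":0,"az":0},{"hand":0,"dx":0,"dy":0,"dz":0,"ax":0,"ay":0,"az":0},{"hand":0,"dx":0,"dy":0,"dz":0,"ax":0,"ay":0,"az":0}]}'; python3 - <<'E'
from h import *
goal(.055,.050,.0)
im,d,ph=look();print(ph)
im,d=read_camera("wrist");cv2.imwrite("pics/wrist7.png",im[:,:,::-1])
for n in("valve_tip","hub"):print([ (np.round(r["uv"]),round(r["confidence"],2)) for r in place_of("top",n)[:2]])
E
```

```text
t: 17.08
eef_pos: [0.5755, 0.0164, 0.1906]
ee_rot: [0.132, 0.897, 0.109, 0.408]
force: [0.1, -0.4, 0.3]
width: 0.008
grasp_force: 0.3
tool delta cm [-0.04  0.44 -0.16] rotvec [-0.013  0.001 -0.418] world d [-0.     0.004  0.003] t 17.08
now u,v,a mm [58.9 47.8  1.6] F tool [-0.4 -0.3 -0.1] w 0.01
(np.float64(-27.70558176644379), np.float64(0.8840909623650086), np.int64(493), np.float64(18.04349158476987), np.int64(157))
[(array([261., 216.]), 0.42)]
[(array([263., 244.]), 0.7)]
```

```bash
python3 -m inch '{"steps":[{"hand":0,"dx":0,"dy":0.2,"dz":0,"ax":0,"ay":0,"az":0},{"hand":0,"dx":0,"dy":0,"dz":0,"ax":0,"ay":0,"az":0},{"hand":0,"dx":0,"dy":0,"dz":0,"ax":0,"ay":0,"az":0},{"hand":0,"dx":0,"dy":0,"dz":0,"ax":0,"ay":0,"az":0},{"hand":0,"dx":0,"dy":0,"dz":0,"ax":0,"ay":0,"az":0},{"hand":0,"dx":0,"dy":0,"dz":0,"ax":0,"ay":0,"az":0},{"hand":0,"dx":0,"dy":0,"dz":0,"ax":0,"ay":0,"az":0},{"hand":0,"dx":0,"dy":0,"dz":0,"ax":0,"ay":0,"az":0}]}'; python3 - <<'E'
from h import *
goal(.055,.050,.0)
im,d,ph=look();print(ph)
im,d,ph=look();print(ph)
E
```

```text
t: 17.95
eef_pos: [0.5758, 0.018, 0.1912]
ee_rot: [0.132, 0.897, 0.109, 0.408]
force: [0.5, -4.2, 1.6]
width: 0.004
grasp_force: 1.7
tool delta cm [-0.03  0.27 -0.17] rotvec [-0.014  0.001 -0.418] world d [-0.001  0.002  0.002] t 17.95
now u,v,a mm [57.3 48.6  1.6] F tool [-2.8 -3.4 -1.1] w 0.0
(np.float64(-28.883677303193252), np.float64(0.8727725492558364), np.int64(501), np.float64(15.59402221578594), np.int64(153))
(np.float64(-28.9289031896333), np.float64(0.8797625278148369), np.int64(501), np.float64(16.502950405404633), np.int64(151))
```

Valve now at about 1°. I back off along the arc, retract, and measure with a clear view.

```bash
python3 -m inch '{"steps":[{"hand":0,"dx":0.1,"dy":-0.3,"dz":0,"ax":0,"ay":0,"az":0},{"hand":0,"dx":0.1,"dy":-0.3,"dz":0,"ax":0,"ay":0,"az":0},{"hand":0,"dx":0,"dy":0,"dz":-0.7,"ax":0,"ay":0,"az":0},{"hand":0,"dx":0,"dy":0,"dz":-0.8,"ax":0,"ay":0,"az":0},{"hand":0,"dx":0,"dy":0,"dz":-1,"ax":0,"ay":0,"az":0},{"hand":0,"dx":0,"dy":0,"dz":-1,"ax":0,"ay":0,"az":0},{"hand":0,"dx":0,"dy":0,"dz":-1,"ax":0,"ay":0,"az":0},{"hand":0,"dx":0,"dy":0,"dz":-1,"ax":0,"ay":0,"az":0}]}'; python3 -m inch '{"steps":[{"hand":0,"dx":0,"dy":0,"dz":-2,"ax":0,"ay":0,"az":0},{"hand":0,"dx":0,"dy":0,"dz":-2,"ax":0,"ay":0,"az":0},{"hand":0,"dx":0,"dy":0,"dz":-2,"ax":0,"ay":0,"az":0},{"hand":0,"dx":0,"dy":0,"dz":-2,"ax":0,"ay":0,"az":0},{"hand":0,"dx":0,"dy":0,"dz":-2,"ax":0,"ay":0,"az":0},{"hand":0,"dx":0,"dy":0,"dz":-1,"ax":0,"ay":0,"az":0},{"hand":0,"dx":0,"dy":0,"dz":0,"ax":0,"ay":0,"az":0},{"hand":0,"dx":0,"dy":0,"dz":0,"ax":0,"ay":0,"az":0}]}'; python3 - <<'E'
from h import *
goal(.0,.050,.0)
im,d,ph=look();print(ph);im,d,ph=look();print(ph)
P=np.load("pose.npy");np.save("fin_d.npy",d);cv2.imwrite("pics/fin.png",im[:,:,::-1])
# per-spoke circumferential centre on front faces
o=rect(im,P[:2],P[2],0.);o2=rect(im,P[:2],P[2],-.011)
for k in(o,o2):cv2.line(k,(200,0),(200,399),(255,0,0),1)
cv2.imwrite("pics/finr.png",np.hstack([o,o2])[:,:,::-1])
E
```

```text
t: 18.72
eef_pos: [0.5309, 0.0088, 0.2231]
ee_rot: [0.132, 0.897, 0.109, 0.407]
force: [-1.0, 0.3, 0.1]
width: 0.005
grasp_force: 0.0
t: 19.38
eef_pos: [0.448, -0.0012, 0.2941]
ee_rot: [0.132, 0.897, 0.109, 0.408]
force: [0.8, 0.2, 0.9]
width: -0.001
grasp_force: 0.0
tool delta cm [ 1.97  5.88 16.27] rotvec [-0.013  0.001 -0.418] world d [ 0.12   0.076 -0.101] t 19.38
now u,v,a mm [  59.6   44.4 -163.5] F tool [-1.1  0.6  0. ] w -0.0
(np.float64(-29.361761546293437), np.float64(0.8807074166856856), np.int64(796), np.float64(-4.526545843276656), np.int64(111))
(np.float64(-29.422644134195462), np.float64(0.8828192079214408), np.int64(793), np.float64(-1.9724587253777737), np.int64(112))
```

View pics/finr.png

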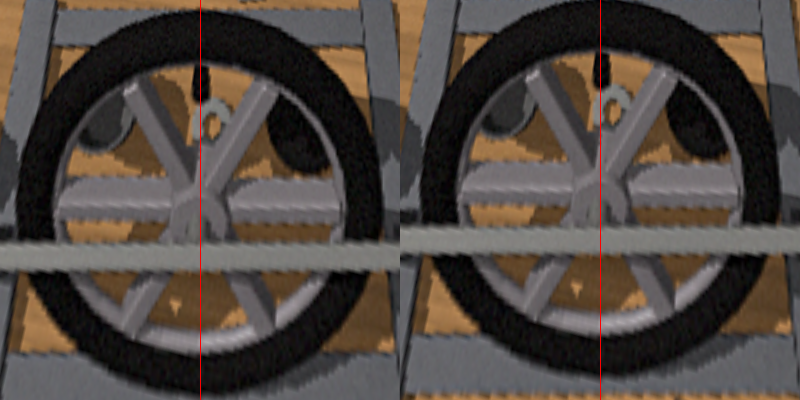

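The rectified view shows the valve at (201,82), on the centre line above the hub at (200,195). The side spokes are parallel to the bar, and the fit gives about 0.6° of error. The arm is clear of the wheel.

```bash
python3 -c "
from cell import *
print(close_job())"
```

```text
the job is handed in; nothing more can be done
None
```

The wheel's valve stem is at the top, about 0.6° from straight up by the last camera fit. The wheel was at rest with the arm clear, and the job was handed in at about 19.5 s. I pushed only on spokes, and the highest force I read was about 7 N.

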